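Reset the solar battery box and snap the terminal cap on

ROBOT

A 6-joint arm with a two-finger parallel gripper is mounted at the origin on the work surface. World frame = base frame: x ahead of the robot, y to its left, z up, the work surface at z = 0. Lengths are in m, angles in rad, forces in N, time in s.
With the tool pointing down it reaches from about 0.275 to 0.75 m from the base axis. Payload 10.2 kg.
Tool frame: the origin (TCP) lies between the finger pads, 19 mm behind the fingertips; this is the grasp point; z points along the fingers, y is the line along which they close (so a half turn about z gives the same grasp; the last joint's range is limited). The gripper opens to 85 mm and grips with 20 to 120 N. Pads are 22 mm wide; open, the fingers measure 114 mm over their backs; the gripper's body (76 mm by 85 mm) begins 54 mm behind the grasp point. The pads swing forward as they close: fully open they stand 13 mm farther back than shut.
Start: joints at [1.047, 0.313, 1.498, -0, 1.331, -0.223], TCP at [0.156, 0.501, 0.25] pointing down, gripper open.
Joint ranges: [-2.94, 2.94], [-0.97, 2.17], [0.19, 2.56], [-1.23, 4.37], [0.02, 3.11], [-2.88, 2.88]. Speed limits (rad/s): [2.39, 2.39, 3.01, 3.14, 3.14, 3.14].

INTERFACE

Orientations are given as a unit quaternion [x, y, z, w].
In Python, from bench import env gives the robot as it stands. Calls block until the motion is done:
- env.reach(position, orientation): joint-space move of the TCP to a pose.
- env.movel(position, velocity=0.15, frame=None, guard=None): straight line of the TCP; frame=None keeps the orientation; velocity is the mean speed in m/s. With guard (N) it stops when the force on the tool has changed by that much, and returns True; else False.
- env.set_joints(angles): joint-space move.
- env.release() and env.close_gripper(effort=None): open the fingers fully, or close them until they stop; effort is the grip in N (None keeps the last).
- env.hold(seconds).
- env.ik(position, orientation): joint angles nearest the present ones, or None.
- env.sense(): the state.
- env.grab_frame(name): name is "side" or "top" or "wrist"; returns a dict with "frame" (420x560x3 uint8, red, green, blue), "mtx" (3x3 intrinsics, pixels), "view" (4x4, takes a point from world to camera coordinates). Camera axes: x right, y down, z forward; pixel columns grow to the right and rows downward; lengths in m; the calibration is good to about 2 mm. A picture is of the moment at which its call begins. There is no depth.
A pose or a line that the arm cannot do raises env.MotionError and nothing moves.
- env.hand_in(): hands the job in; it is judged then, once.
The state is a dict: "clock": time; "joints": joint angles; "qvel": joint speeds; "joint_efforts": joint torques, N m; "position": TCP position; "ee_rot": TCP orientation; "contact_force": force on the tool from outside, world axes, zero at the start; "ft_torque": the same for the moment, N m; "finger_gap": opening from 0.0 (shut) to 1.0 (fully open); "gripper_force": force on a finger pad.
Only numpy, scipy, OpenCV 4.12 (cv2) and the standard library are available. Lean on these libraries where they do the work, as an engineer would, in place of code of your own. Each camera call takes 0.05 s, during which the arm holds its last target. There are 200 camera calls.

TASK

Reset the solar battery box: pull its orange knob up until it clicks in the out position, then push it fully home again. After that, pick up the loose red cap, snap it mouth-down onto the bare brass stud on the box and keep pressing after the click until it sits fully home and straight on its red seat. Finish while still holding the cap and pressing it down firmly (do not let go), and leave the other things on the shelf where they stand.

Things in the scene. Friction and masses are not known exactly. Their poses are not given: they have to be found in the camera images.
- box: Grey solar battery box, light grey top, screwed to the shelf: 176 (x) x 246 (y) x 100 (z) mm. Origin: centre of its underside, z up, yaw within 0.35 rad. On its top, in its own axes: pull knob at x -35, y +70 mm; bare brass stud at x -35, y -70 mm; a second terminal under a fixed black cap (34 mm across, top 140 mm above the shelf; not to be used) at x +50, y -70 mm.
- stud_seat (a point): Centre of the top face of the round red seat (50 mm across, 4 mm thick), 104 mm above the shelf, on the stud's axis. A cap going down meets the snap beads when its mouth is about 12 to 13 mm above here, needs about 10 to 13 N to go on, clicks (the force drops, the beads even draw it down) between 8 and 5 mm and then goes on down to 0. Pressing with up to 25 N is fine.
- stud_top (a point): Top of the bare brass stud, 26 mm above stud_seat. The stud is 16 mm across, its top 7 mm tapering to 9 mm across. Four slick steel beads on springs, 10 mm across, their centres 9 mm above the seat, stand out of its sides to 12.4 mm from the axis; they make the snap.
- knob_grip (a point): Where to grip the orange pull knob: the middle of its head, moving with it. The head is round and upright, 26 mm across, 24 mm high (12 mm below to 12 mm above this point), on a 12 mm steel stem. The point is 26 mm above the box's top (126 mm above the shelf) when the knob is home, 25 mm higher when out.
- knob (a joint): Height of the pull knob in m: 0 = home, 0.025 = fully out (end stop). It slides straight up. A detent draws it to the nearer end: about 5 N has to be overcome in either direction and it snaps over at half travel.
- cap: Loose red plastic cap, a round cup standing mouth-down on the shelf, left or right of the box: 34 mm across, 36 mm high, 30 g. Origin: centre of its mouth (underside); z up. Inside 30 mm deep, 26 mm across, with a lip 4 mm high and 21.4 mm across at the mouth. Home: its origin on stud_seat. Gripped with the TCP 30 mm above its origin, the fingertips clear the seat.
- cup: White ceramic cup with a chipped rim, 80 mm across, 80 mm high, no handle, standing on the side of the box where the cap is not. Bystander. Origin: centre of its underside.
- lantern: Yellow solar lantern with a red button and a wire handle, 116 mm across, 209 mm high. Bystander. Origin: centre of its underside.
- tiffin: Stainless steel tiffin carrier of three tiers, 140 mm wide, 219 mm high. Bystander. Origin: centre of its underside.
- torch: Grey plastic torch lying beyond the box, 140 mm long, 42 mm thick. Bystander. Origin: underside, near its middle; x along it to the lens.

How it is judged:
By the outcome, as a careful person would: the job done as asked, in the order asked, and still so for the second after the job is handed in, while the arm keeps its last pose, push and grip.
It also fails if it takes over 54 s, if anything falls off the work surface, if the arm or the gripper's body presses on something with over 40 N, if the wrist force passes 120 N, or if a joint passes its speed limit or range.

## Working session

There is one attempt and no reset: what is moved stays moved. The work goes in short steps, each a Python script; the robot and the scene stay as the last script left them, time stands still between calls to the robot, and variables do not carry over. Pictures are saved under pics/ and viewed, at most 10 in all, crops included, and the job is handed in when it is done.

```bash
mkdir -p pics; ls
python3 - <<'E'
from bench import env
import cv2,numpy as np,pickle
d={}
for n in("top","side"):
    f=env.grab_frame(n);d[n]=f
    cv2.imwrite(f"pics/{n}0.png",cv2.cvtColor(f["frame"],cv2.COLOR_RGB2BGR))
    print(n,np.round(f["mtx"],1).tolist(),np.round(np.linalg.inv(f["view"]),3).tolist())
pickle.dump(d,open("f0.pkl","wb"))
s=env.sense();print(s["clock"],s["position"],s["ee_rot"],s["contact_force"])
E
```

```text
bench.py
pics
top [[518.8, 0.0, 284.6], [0.0, 518.8, 210.2], [0.0, 0.0, 1.0]] [[-0.019, -0.992, 0.122, 0.429], [-1.0, 0.018, -0.007, 0.011], [0.004, -0.123, -0.992, 1.468], [0.0, 0.0, 0.0, 1.0]]
side [[493.1, 0.0, 282.6], [0.0, 493.1, 211.9], [0.0, 0.0, 1.0]] [[0.927, -0.245, 0.284, 0.252], [-0.375, -0.576, 0.727, -0.919], [-0.014, -0.78, -0.625, 0.866], [0.0, 0.0, 0.0, 1.0]]
0.1 [0.15545758 0.50124875 0.24950412] [ 1.49831144e-01  9.88711440e-01 -5.22687249e-04 -2.07734503e-04] [-0.69194492  0.27561908 -0.25335228]
```

View pics/top0.png

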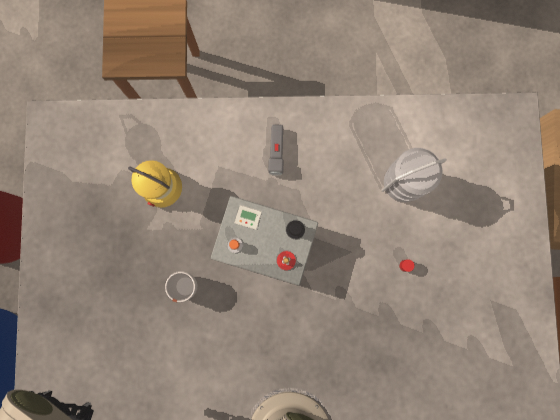

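View pics/side0.png

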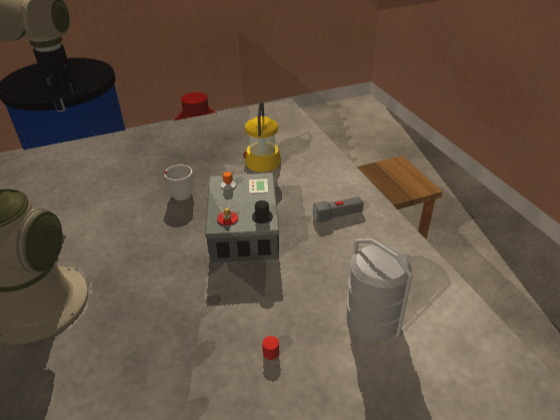

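The top view shows the knob at (235,244), the stud on its red seat at (286,260), the black cap at (295,230) and the loose cap at (407,266). In the side view the knob is at (228,178), the seat at (228,218) and the cap at (271,348). Next I'll measure them in both views.

```bash
cat > h.py <<'E'
import cv2,numpy as np
from scipy.spatial.transform import Rotation as R
def ray(f,uv):
    T=np.linalg.inv(f["view"]);d=T[:3,:3]@np.linalg.solve(f["mtx"],[uv[0],uv[1],1.]);return T[:3,3],d
def onplane(f,uv,z):
    c,d=ray(f,uv);return c+d*(z-c[2])/d[2]
def blob(f,lo,hi,c,r):
    "largest blob (hsv range) within r px of c -> contour"
    h=cv2.cvtColor(f["frame"],cv2.COLOR_RGB2HSV);h[...,0]=(h[...,0].astype(int)+20)%180
    m=cv2.inRange(h,np.array(lo),np.array(hi));k=np.zeros_like(m);cv2.circle(k,tuple(int(v) for v in c),r,255,-1)
    cs=cv2.findContours(m&k,cv2.RETR_EXTERNAL,cv2.CHAIN_APPROX_NONE)[0]
    return max(cs,key=cv2.contourArea)
def tri(rays):
    A=0;b=0
    for c,d in rays:
        d=d/np.linalg.norm(d);P=np.eye(3)-np.outer(d,d);A=A+P;b=b+P@c
    return np.linalg.solve(A,b)
def down(yaw):  # tool z down, tool y (closing line) at angle yaw+90deg from world x
    return (R.from_euler("z",yaw)*R.from_quat([1,0,0,0])).as_quat()
E
python3 - <<'E'
import pickle;from h import *
d=pickle.load(open("f0.pkl","rb"))
# hue shifted by 20: red ~ 10..24, orange ~25..35
S={"knob":([22,140,90],[38,255,255],(235,244),(228,178),14,.126),"seat":([8,120,50],[24,255,255],(286,260),(228,218),16,.104),
"cap":([8,120,50],[24,255,255],(407,266),(271,348),18,.018),"blk":([0,0,0],[179,255,60],(295,230),(262,212),13,.13)}
for n,(lo,hi,a,b,r,z) in S.items():
    rs=[]
    for v,c in(("top",a),("side",b)):
        k=cv2.convexHull(blob(d[v],lo,hi,c,r));x,y,w,h=cv2.boundingRect(k);m=cv2.moments(k);uv=(m["m10"]/m["m00"],m["m01"]/m["m00"])
        print(n,v,np.round(uv,1),(x,y,w,h),m["m00"],onplane(d[v],uv,z).round(4));rs.append(ray(d[v],uv))
    print("   tri",tri(rs).round(4))
E
```

```text
knob top [233.7 244. ] (229, 240, 10, 9) 58.0 [0.5094 0.135  0.126 ]
knob side [227.3 177. ] (223, 171, 10, 13) 87.0 [0.5088 0.1352 0.126 ]
   tri [0.5091 0.1351 0.126 ]
seat top [285.9 260.1] (277, 251, 19, 19) 264.5 [0.4663 0.0009 0.104 ]
seat side [227.1 218.3] (217, 212, 21, 14) 207.0 [ 0.464  -0.0032  0.104 ]
   tri [0.4657 0.001  0.1004]
cap top [406.5 265.3] (399, 260, 16, 12) 133.5 [ 0.4478 -0.3353  0.018 ]
cap side [270.2 347.3] (262, 336, 17, 24) 321.5 [ 0.4473 -0.3347  0.018 ]
   tri [ 0.4475 -0.3351  0.0185]
blk top [295.4 229.1] (287, 221, 18, 17) 228.0 [ 0.5449 -0.0251  0.13  ]
blk side [261.9 212.5] (253, 201, 20, 23) 325.0 [ 0.5397 -0.0461  0.13  ]
   tri [ 0.5464 -0.0256  0.1127]
```

```bash
cat >> h.py <<'E'
KN=np.array([.5091,.1351]);SE=np.array([.4660,.0005]);CA=np.array([.4476,-.3351])
YAW=-np.arctan2(*(KN-SE))+np.pi
def st(e,t):
    s=e.sense();print(t,round(s["clock"],2),s["position"].round(4),"F",s["contact_force"].round(1),"gap",round(float(s["finger_gap"]),3),"gf",round(float(s["gripper_force"]),1));return s
E
python3 - <<'E'
from h import *;from bench import env
q=down(YAW);print(YAW,env.ik([*CA,.03],q),env.ik([*SE,.134],q))
env.reach([*KN,.2],q);s=st(env,"above")
f=env.grab_frame("wrist");cv2.imwrite("pics/w1.png",f["frame"][...,::-1])
env.movel([*KN,.127],.1);st(env,"at")
env.close_gripper(40);st(env,"grip")
p=env.sense()["position"]
print(env.movel(p+[0,0,.030],.03,guard=20));st(env,"up")
env.hold(.3);st(env,"held")
f=env.grab_frame("side");cv2.imwrite("pics/s1.png",cv2.resize(f["frame"][130:250,160:320,::-1],None,fx=4,fy=4))
E
```

```text
2.8317010196323573 [-8.52170315e-01  6.50901579e-01  1.61259389e+00 -4.44089210e-16
  8.78097184e-01 -2.11307501e+00] [-2.51163911e-01  3.19175242e-01  1.82192492e+00 -4.44089210e-16
  1.00049249e+00 -1.51206860e+00]
above 1.96 [0.5089 0.1359 0.2001] F [-0.2  0.4 -0.8] gap 1.001 gf 0.0
at 2.89 [0.5094 0.1352 0.1276] F [ 0.6 -0.5 -0.3] gap 0.998 gf 0.0
grip 3.48 [0.5092 0.135  0.1273] F [-1.7 -1.8  5. ] gap 0.288 gf 39.3
True
up 4.28 [0.5091 0.1349 0.1523] F [ 2.2 -0.  -0.9] gap 0.284 gf 44.9
held 4.58 [0.509  0.1349 0.1519] F [ 4.1  2.7 -1.1] gap 0.287 gf 44.9
```

View pics/s1.png

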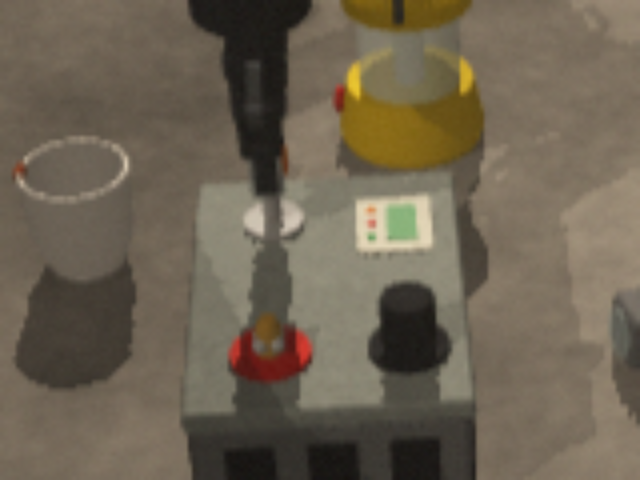

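The crop shows the gripper raised with the knob, its bare stem visible above the white collar at about (270,215). The TCP rose exactly 25 mm before meeting the end stop, so the knob is out. Next I push it home, tracking the force.

Run:
```python
from h import *;from bench import env
p=env.sense()["position"]
env.movel([*p[:2],.1455],.03);st(env,"mid1")
print(env.movel([*p[:2],.122],.03,guard=20));st(env,"down")
env.hold(.2);s=st(env,"held")
env.release();st(env,"open")
env.movel([*KN,.21],.15)
f=env.grab_frame("wrist");cv2.imwrite("pics/w2.png",f["frame"][...,::-1])
f=env.grab_frame("side");cv2.imwrite("pics/s2.png",f["frame"][...,::-1])
k=cv2.convexHull(blob(f,[22,140,90],[38,255,255],(228,178),22));m=cv2.moments(k);uv=(m["m10"]/m["m00"],m["m01"]/m["m00"])
print("knob px",uv,cv2.boundingRect(k),"(was 227.3,177.0 10x13)")
q=down(YAW)
env.movel([.466,.0,.25],.25);env.reach([*CA,.15],q);st(env,"over cap")
f=env.grab_frame("wrist");cv2.imwrite("pics/w3.png",f["frame"][...,::-1])
k=cv2.convexHull(blob(f,[8,120,50],[24,255,255],(280,210),280));(c,r)=cv2.minEnclosingCircle(k);print("cap wrist",c,r,onplane(f,c,.036).round(4),onplane(f,c,.018).round(4))
```

```text
mid1 4.97 [0.5092 0.1349 0.1453] F [4.3 1.2 0.4] gap 0.284 gf 44.9
True
down 5.59 [0.5092 0.135  0.1273] F [-3.1 -0.3  8.3] gap 0.284 gf 45.6
held 5.79 [0.5092 0.135  0.1273] F [-2.4 -0.1  9. ] gap 0.287 gf 45.6
open 6.41 [0.5098 0.1351 0.1273] F [ 0.4  1.1 -0.2] gap 1.0 gf 0.0
knob px (227.27745664739885, 177.02504816955684) (223, 171, 10, 13) (was 227.3,177.0 10x13)
over cap 9.27 [ 0.4483 -0.3341  0.1504] F [ 1.   0.8 -0.2] gap 1.004 gf 0.0
cap wrist (282.0, 209.08824157714844) 26.164892196655273 [ 0.4442 -0.3339  0.036 ] [ 0.4493 -0.3355  0.018 ]
```

View pics/w2.png

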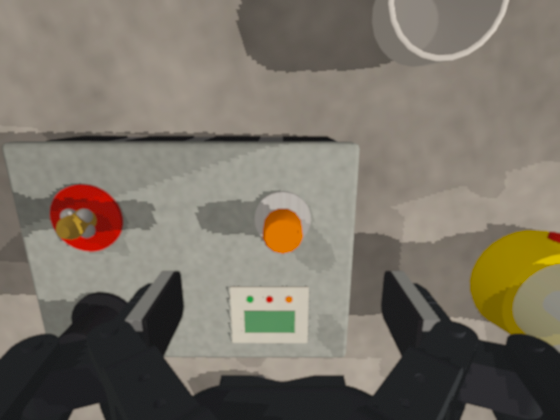

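View pics/w3.png

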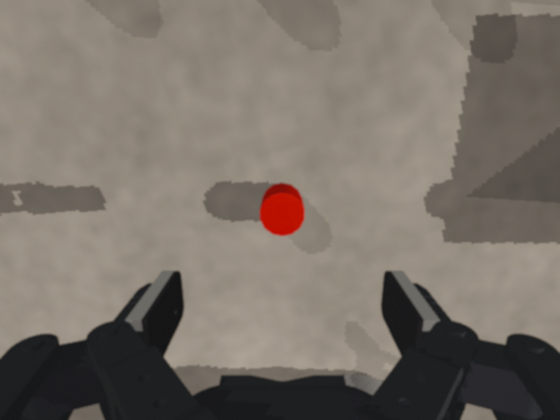

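The knob looks home in the wrist picture, at (282,230), and its side-view pixel is the same as at the start. The cap sits centred between the open fingers at (282,209). I'll grasp it, then measure the seat with the wrist camera on the way.

Run:
```python
from h import *;from bench import env
env.movel([.4478,-.3352,.030],.1);st(env,"at")
env.close_gripper(60);st(env,"grip")
p=env.sense()["position"]
env.movel([*p[:2],.25],.2);st(env,"lift")
q=down(YAW)
u=(KN-SE)/np.linalg.norm(KN-SE)
env.reach([*(SE+.075*u),.25],q);env.hold(.3);st(env,"look")
f=env.grab_frame("wrist");cv2.imwrite("pics/w4.png",f["frame"][...,::-1])
h=f["view"]@np.array([*SE,.104,1]);uv=f["mtx"]@h[:3];uv=uv[:2]/uv[2];print("predicted",uv)
k=cv2.convexHull(blob(f,[8,120,50],[24,255,255],uv,50));c,ax,_=cv2.fitEllipse(k);print("seat",c,ax,onplane(f,c,.104).round(4))
```

```text
at 10.67 [ 0.448  -0.3355  0.0306] F [ 0.4 -0.3  0. ] gap 0.998 gf 0.0
grip 11.21 [ 0.448  -0.3354  0.0305] F [-0.5  0.4  4.7] gap 0.375 gf 59.6
lift 12.46 [ 0.4477 -0.3351  0.2488] F [ 0.6  0.4 -1.6] gap 0.376 gf 59.4
look 14.28 [0.489  0.0715 0.2499] F [-0.   0.5 -0.6] gap 0.375 gf 59.4
predicted [192.58071724 202.74580569]
seat (193.0961151123047, 201.5439910888672) (57.440635681152344, 62.02311325073242) [0.4652 0.0013 0.104 ]
```

View pics/w4.png

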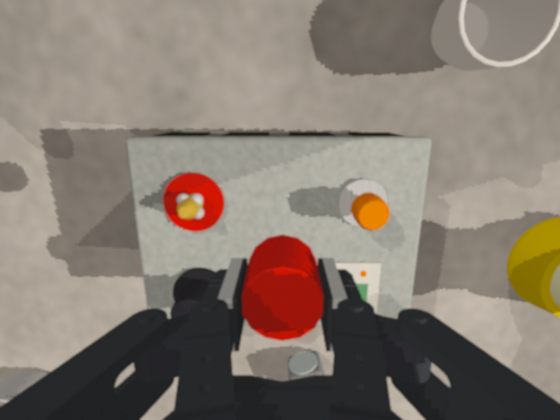

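Cap upright and centred in the fingers at (282,290). The stud's seat at (193,202) gives (0.4652, 0.0013), which agrees with the top view.

```bash
sed -i 's/SE=np.array.*;CA/SE=np.array([.4656,.0010]);CA/' h.py
python3 - <<'E'
from h import *;from bench import env
SE=np.array([.4656,.0010])
env.movel([*SE,.185],.12);st(env,"above")
g=env.movel([*SE,.1490],.05,guard=8);s=st(env,"pre");print(g)
if not g:
    for z in np.arange(.147,.1339,-.002):
        g=env.movel([*SE,z],.02,guard=24);s=st(env,f"{z:.4f} {g}")
        if g: break
E
```

```text
above 15.3 [0.4659 0.0012 0.1855] F [ 0.  -0.3 -0.6] gap 0.375 gf 59.4
pre 16.17 [0.4658 0.001  0.1492] F [ 0.1 -0.1 -0.6] gap 0.376 gf 59.4
False
0.1470 False 16.42 [0.4657 0.001  0.1471] F [ 0.2 -0.1 -0.7] gap 0.378 gf 59.4
0.1450 False 16.67 [0.4661 0.0012 0.1456] F [0.6 2.4 4.5] gap 0.375 gf 60.0
0.1430 False 16.92 [0.4659 0.0011 0.1433] F [0.9 1.1 2.8] gap 0.373 gf 59.7
0.1410 False 17.17 [0.4654 0.0012 0.1405] F [ 2.   2.6 -4.4] gap 0.371 gf 60.0
0.1390 False 17.42 [0.4652 0.0012 0.1381] F [  4.2   1.8 -11.7] gap 0.372 gf 60.3
0.1370 False 17.67 [0.4654 0.0011 0.1368] F [ 1.4  2.6 -7.7] gap 0.375 gf 60.7
0.1350 False 17.92 [0.4657 0.0008 0.1353] F [ 0.5 -0.1 -0.2] gap 0.371 gf 61.2
```

It has clicked. I keep pressing to the seat, then build up a firm press.

Run:
```python
from h import *;from bench import env
for z in np.arange(.134,.126,-.0007):
    xy=[.4656,.0010]
    g=env.movel([*xy,z],.015,guard=20);env.hold(.1);s=st(env,f"{z:.4f} {g}")
    if s["contact_force"][2]>14: break
env.hold(.5);st(env,"held")
f=env.grab_frame("side");cv2.imwrite("pics/s5.png",cv2.resize(f["frame"][130:250,160:320,::-1],None,fx=4,fy=4))
```

```text
0.1340 False 18.27 [0.4658 0.0008 0.1344] F [-0.2 -1.5  3.9] gap 0.377 gf 61.7
0.1333 False 18.62 [0.4659 0.0008 0.1344] F [-3.7 -0.3 12.6] gap 0.372 gf 62.8
0.1326 False 18.97 [0.4659 0.0008 0.1343] F [-6.9  0.1 21.2] gap 0.377 gf 63.6
held 19.47 [0.4659 0.0008 0.1343] F [-7.4  0.1 22. ] gap 0.372 gf 63.6
```

View pics/s5.png

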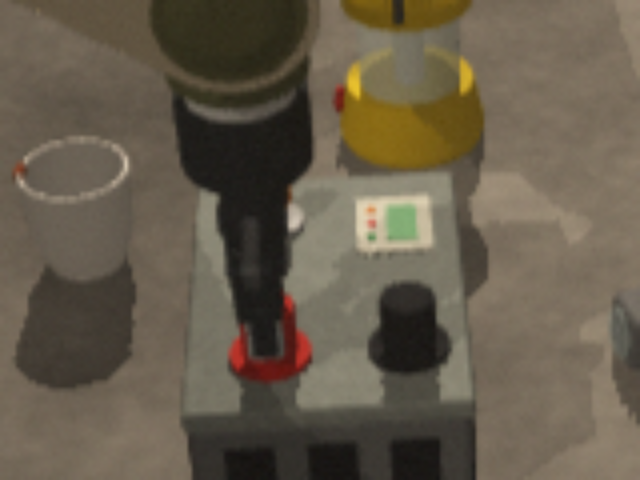

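The side view shows the cap on the red seat at (268,355), upright and held in the fingers. It met a hard stop at seat height (TCP 0.1343 m) and the press is steady at 22 N.

Run:
```python
from h import *;from bench import env
s=st(env,"final");print("tilt",np.degrees(np.arccos(-R.from_quat(s["ee_rot"]).as_matrix()[2,2])))
print(env.hand_in())
```

```text
final 19.52 [0.4659 0.0008 0.1343] F [-7.1  0.8 20.8] gap 0.375 gf 63.6
tilt 0.0965092715821567
the job is handed in; nothing more can be done
None
```

The job is handed in at 19.5 s of the 54 s allowed: the knob was pulled out 25 mm to its stop and pushed home, then the red cap was snapped onto the stud and pressed to its seat, and it is still held and pressed down with about 21 N.

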